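Set the vial carousel back one notch

ROBOT

A 6-joint arm with a two-finger parallel gripper is mounted at the origin on a cart in front of the work surface, level with it; the furniture and walls round the work are solid. World frame = base frame: x ahead of the robot, y to its left, z up, the work surface at z = 0. Lengths are in m, angles in degrees, forces in N, time in s.
With the tool pointing down it reaches from about 0.325 to 0.85 m from the base axis. Payload 15.5 kg.
Tool frame: the origin (TCP) lies at the very end of the fingers, on their centre line; the grasp point (between the pads) lies 19 mm behind it; z points along the fingers, y is the line along which they close (so a half turn about z gives the same grasp; the last joint's range is limited). The gripper opens to 91 mm and grips with 3 to 60 N. Pads are 32 mm wide; open, the fingers measure 118 mm over their backs; the gripper's body (76 mm by 178 mm) begins 60 mm behind the grasp point.
Start: joints at [-69.7, 28.281, 77.091, -0, 74.628, -5.472], TCP at [0.272, -0.563, 0.214] pointing down, gripper open.
Joint ranges: [-166.48, 166.48], [-47.26, 123.95], [12.59, 153.08], [-70.14, 250.14], [6.76, 159.57], [-176.63, 176.63]. Speed limits (degrees/s): [108.29, 108.29, 147.25, 172.46, 172.46, 172.46].

INTERFACE

Orientations are given as a 3x3 rotation matrix whose columns are the frame's x, y, z axes.
In Python, from cell import ctrl gives the robot as it stands.
- The arm moves only by the tool carry_out, never from a script. Its argument "moves" is a list of rows, each an object of numbers: "tx", "ty", "tz": the shift along the world's x, y, z in cm; "roll": the turn about the world's z in degrees. In form: [{"tx": .., "ty": .., "tz": .., "roll": ..}, ...]. A call has 1 to 12 rows; each row is the pose to reach, as a shift and turn from the pose commanded when the call began; what a row does not reach only later rows make up. A row lasts 1/10 s, in which the tool goes at most 50 mm and 8.59 degrees, less where a joint would pass 70% of its speed; a pose out of reach is approached as far as the arm can. A call with a gripper value outside its range is refused whole. "hand" is the gripper command: -1 is fully open, 1 is shut, values between are in proportion, set as the call begins (left out, the last holds). The fingers move at their own pace and stop on an object; the grip force is fixed at half the most. Time passes only in rows, so rows that repeat a pose let the fingers close. It gives the time, the measured TCP pose, the force, the opening and the grip force at its end, in the units of the state.
- ctrl.observe(): the state, without advancing time (a new reading comes with each control period).
- ctrl.camera(name): name is "scene" or "top"; returns (picture, depth): 480x640x3 uint8, blue, green, red; 480x640 float32, m along the optical axis (not along the pixel's ray), 0 where there is no reading.
- ctrl.camera_params(name): a dict with "fx", "fy", "cx", "cy" (pixels), "dist_coeffs" ([k1, k2, p1, p2, k3] as OpenCV has them; the pictures are not rectified), "rvec" (rotation vector, rad) and "tvec" (3), from world to camera coordinates, as OpenCV has them. Camera axes: x right, y down, z forward; pixel columns grow to the right and rows downward; lengths in m; the calibration is good to about 2 mm. A picture is of the moment at which its call begins. camera_params takes no time and is no camera call.
- ctrl.finish_job(): hands the job in; it is judged then, once.
The state is a dict: "time_s": time; "qpos": joint angles; "joint_velocities": joint speeds; "joint_efforts": joint torques, N m; "tool_pos": TCP position; "tool_rot": TCP orientation; "force": force on the tool from outside, world axes, zero at the start; "wrist_torque": the same for the moment, N m; "opening": finger opening in m; "gripper_force": force on a finger pad.
Only numpy, scipy, OpenCV 4.12 (cv2) and the standard library are available. Lean on these libraries where they do the work, as an engineer would, in place of code of your own. Each camera call takes 0.05 s, during which the arm holds its last target. There are 200 camera calls.

TASK

The sampling carousel was stepped one vial too far: with the fingertips only, gripping nothing, push the ratchet pawl's ball-ended lever over so that the pawl lifts out of the teeth and lies back on its stop, then push the carousel by its upright handle backward (clockwise from above) by about three quarters of a notch. Push the pawl over again so that it drops onto the teeth, and push the handle on backward until the next tooth comes up hard against the pawl, locking the carousel exactly one notch back. Never step it forward or a second notch back, and leave the vials standing in their sockets and the petri dish, beaker and bottle where they are.

Things in the scene. Friction and masses are not known exactly. Their poses are not given: they have to be found in the camera images.
- carousel_base: Fixed off-white round foot of the carousel, 168 mm across. Origin on the worktop on the carousel's upright turning axis; x (yaw 0) points away from the robot, y to its left. Angles below are counterclockwise from this x axis; heights z are in mm above the worktop. A stack of two pumps, 400 mm high, stands to its left (world x 0.41 to 0.76 m, y 0.14 to 0.31 m).
- plate_centre (a point): Centre of the top face (z 52) of the turning carousel: grey plate 158 across, 8 stations on radius 46 to 54: 7 black sockets (29 across, 18 high) and the handle. On its rim (radius 63 to 77) 8 steel saw teeth, 45 degrees apart, top z 60: each has an upright face on its clockwise side and a ramp running down counterclockwise, so a dropped pawl lets it go forward and blocks it backward.
- carousel (a joint): Carousel angle, rad, + = forward = counterclockwise from above. Starts at 0 to 0.03, pawl engaged; one notch back is -0.785. Stiff (about 2 N at the handle), stays where left. A pawl dropped at -0.25 to -0.72 lands on the ramp, and the tooth face then stops the carousel at -0.79 (push 8 N or so); beyond -0.74 it lands on top of that tooth, a notch too far.
- handle_top (a point): Centre of the top (z 136) of the carousel's upright handle: black grip 14 across, from z 68 up, 54 from the turning axis. It turns with the carousel; at joint 0 it stands at 270 degrees (right side). Vials top out at z 104: fingertips at z 110 to 115 clear them and bear on over 20 mm of the grip.
- pawl (a joint): Angle of the dark steel pawl about its level pin, rad: 0 = nose down at the foot of the teeth, about 0.17 = on top of a tooth, 1.57 = thrown back on its stop. A right-angled crank, 160 g, that turns freely and needs under 2 N at the ball: from below about 0.9 it falls onto the teeth, from above about 1.0 it falls back on the stop.
- pawl_pin (a point): Centre of the pawl's level pin, fixed on the base 84 mm from the turning axis at 182 degrees (near side), z 70. Seen from above, the pawl points from here to its nose at 305 degrees (called u), tangent to the tooth ring. A steel bracket 22 wide, top z 80, holds the pin on the side away from the carousel.
- pawl_ball (a point): Centre of the 18 mm ball on the pawl's lever, 45 from the pin. Pawl down: 15 from the pin along u, z 112; push it level, against u, over the pin, with fingertips at z 92 to 98, until it is 30 past the pin, to throw the pawl back. Thrown back: 42 behind the pin (against u), z 85.
- pawl_nose (a point): Lower front edge of the pawl's nose (12 wide), 49 from the pin. Pawl down: 46 from the pin along u, z 52. Thrown back: the nose arm, 10 thick, stands up, this point 17 along u and z 116; push the arm level along u from behind, fingertips at z 94 to 99, some 40 mm until it topples and drops on the teeth.
- spout_tip (a point): Lower end (z 115) of the fixed steel spout over the socket circle at 45 degrees, far side. Its column (12 across, top z 154) stands 99 from the turning axis at 45 degrees. At the start the vial to go back under it is in the next socket counterclockwise.
- vial_1: Glass sample vial with a black cap, 22 mm across and 48 or 50 mm high, standing loose in one of the carousel's sockets; origin at the centre of its underside, 54 mm above the worktop. Rides along; to be left standing.
- vial_2: Glass sample vial with a black cap, 22 mm across and 48 or 50 mm high, standing loose in one of the carousel's sockets; origin at the centre of its underside, 54 mm above the worktop. Rides along; to be left standing.
- vial_3: Glass sample vial with a black cap, 22 mm across and 48 or 50 mm high, standing loose in one of the carousel's sockets; origin at the centre of its underside, 54 mm above the worktop. Rides along; to be left standing.
- vial_4: Glass sample vial with a black cap, 22 mm across and 48 or 50 mm high, standing loose in one of the carousel's sockets; origin at the centre of its underside, 54 mm above the worktop. Rides along; to be left standing.
- vial_5: Glass sample vial with a black cap, 22 mm across and 48 or 50 mm high, standing loose in one of the carousel's sockets; origin at the centre of its underside, 54 mm above the worktop. Rides along; to be left standing.
- petri_dish: Clear petri dish 59 mm across, 14 high, flat on the worktop, front left; origin under its centre. Bystander.
- beaker: Small glass beaker 47 mm across, 56 high, standing near the worktop's front edge, in front of the carousel; origin under its centre. Bystander.
- bottle: Screw-cap bottle with a blue cap, 56 mm across, 100 high, standing just behind the carousel; origin under its centre. Bystander.
Not all that is in view belongs to the job. What is shaped like the vial_3 but yellow is not meant. Leave any red look-alike of the vial_4 alone.

How it is judged (in metres and radians):
On the way, in this order (a step that is already met when the one before it is completed fails the run):
1. the pawl is lifted out of the teeth and thrown back on its stop, the carousel not yet moved from its notch (value of joint pawl above 1.3 rad and value of joint carousel above -0.1 rad), for 0.2 s.
2. with the pawl thrown back, the carousel is pushed backward past the tooth it stood on (value of joint pawl above 1.2 rad and value of joint carousel below -0.2 rad), for 0.1 s.
3. the pawl is dropped onto the tooth ring between the two notches (value of joint pawl below 0.25 rad and value of joint carousel between -1 and -0.15 rad), for 0.1 s.
At the end, for the whole second after the job is handed in: The carousel stands one notch (45 degrees) back from where it was locked, within 2.3 degrees, and still; the pawl is down at the foot of the teeth (within 0.06 rad, 3 mm at the nose); all five vials stand upright in their sockets; petri dish, beaker and bottle are within 15 mm of where they stood (value of joint carousel between -0.825 and -0.745 rad and value of joint pawl below 0.06 rad and velocity of joint carousel between -0.05 and 0.05 rad/s and angle between each of vial_1, vial_2, vial_3, vial_4, vial_5's own z axis and vertical below 0.2 rad and height (world z) of each of vial_1, vial_2, vial_3, vial_4, vial_5 below 0.06 m and distance of each of petri_dish, beaker, bottle from where it was at the start of the episode below 0.015 m); the robot touches nothing.
It fails at once if the carousel is stepped forward by a notch (value of joint carousel above 0.7 rad).
It fails at once if the carousel is pushed back by a second notch (value of joint carousel below -1.5 rad).
It fails at once if a vial is lifted out of its socket or tipped (height (world z) of any of vial_1, vial_2, vial_3, vial_4, vial_5 above 0.064 m or angle between any of vial_1, vial_2, vial_3, vial_4, vial_5's own z axis and vertical above 0.35 rad).
It fails at once if the handle or the pawl's ball is taken between the fingers instead of pushed ((horizontal distance between the grasp point and handle_top below 0.006 m and z of the grasp point in the frame of handle_top below 0.01 m) or distance between the grasp point and pawl_ball below 0.008 m).
It fails at once if the petri dish, beaker or bottle is shoved, knocked over or lifted (distance of any of petri_dish, beaker, bottle from where it was at the start of the episode above 0.02 m or angle between any of petri_dish, beaker, bottle's own z axis and vertical above 0.3 rad).
It also fails if it takes over 61 s, if anything falls off the work surface, if the arm or the gripper's body presses on something with over 40 N, if the wrist force passes 120 N, or if a joint passes its speed limit or range.

## Working session

There is one attempt and no reset: what is moved stays moved. The work goes in short steps, Python scripts to look and compute and a tool call to move; the robot and the scene stay as the last step left them, time stands still between calls to the robot, and variables do not carry over. Pictures are saved under pics/ and viewed, at most 10 in all, crops included, and the job is handed in when it is done.

Besides the shell and the picture viewer there is one more tool, called as name([rows], argument=value, ...), one row to a line, values as JSON. carry_out: Moves the arm, as the interface text tells. Its arguments: {"type":"object","properties":{"moves":{"type":"array"},"hand":{"type":"number"}},"required":["moves"]}

```bash
mkdir -p pics; cat > h.py <<'E'
import numpy as np, cv2
from cell import ctrl
def P(n):
    p=ctrl.camera_params(n);K=np.array([[p['fx'],0,p['cx']],[0,p['fy'],p['cy']],[0,0,1.]]);return K,np.array(p['dist_coeffs'],float),np.array(p['rvec'],float),np.array(p['tvec'],float).reshape(3)
def ray(n,uv,z):
    K,d,r,t=P(n);R=cv2.Rodrigues(r)[0]
    q=cv2.undistortPoints(np.array(uv,float).reshape(-1,1,2),K,d).reshape(-1,2)
    D=np.c_[q,np.ones(len(q))]@R; C=-R.T@t
    return C+D*((np.asarray(z)-C[2])/D[:,2])[:,None]
def proj(n,X):
    K,d,r,t=P(n);return cv2.projectPoints(np.array(X,float).reshape(-1,1,3),r,t,K,d)[0].reshape(-1,2)
def cloud(n,dep):
    K,d,r,t=P(n);R=cv2.Rodrigues(r)[0]
    v,u=np.mgrid[:480,:640];q=cv2.undistortPoints(np.c_[u.ravel(),v.ravel()].astype(float).reshape(-1,1,2),K,d).reshape(-1,2)
    z=dep.ravel()[:,None];X=(np.c_[q,np.ones(len(q))]*z-t)@R
    X[z[:,0]==0]=np.nan
    return X.reshape(480,640,3)
E
python3 - <<'E'
from h import *
for n in('scene','top'):
    im,d=ctrl.camera(n);cv2.imwrite(f'pics/{n}0.png',im);np.save(f'{n}0.npy',d)
    K,dd,r,t=P(n);print(n,K[0,0],-cv2.Rodrigues(r)[0].T@t,cv2.Rodrigues(r)[0][2])
s=ctrl.observe();print(s)
E
```

```text
scene 528.7478589713469 [-0.01126805 -0.52683397  0.43628254] [ 0.63213825  0.679017   -0.37327891]
top 523.6433509726699 [0.43817769 0.06593901 0.96921298] [ 0.12640235 -0.02570972 -0.99164583]
{'time_s': 0.1, 'qpos': array([-6.96989446e+01,  2.83092816e+01,  7.71225866e+01,  1.02469511e-03,
        7.46267753e+01, -5.47126513e+00]), 'joint_velocities': array([-0.01517098, -0.07868358, -0.19674468,  0.03758016, -0.08203045,
        0.08765193]), 'joint_efforts': array([ 1.52961766e-03, -8.80239630e+01, -3.82543123e+01,  7.10340659e-02,
        4.81286994e-02, -8.36141839e-05]), 'tool_pos': array([ 0.27164895, -0.56252221,  0.21342593]), 'tool_rot': array([[ 9.00531010e-01,  4.34791656e-01, -3.38941135e-04],
       [ 4.34791773e-01, -9.00530500e-01,  9.65927479e-04],
       [ 1.14750379e-04, -1.01721647e-03, -9.99999476e-01]]), 'force': array([ 0.68449978, -0.04560562,  1.0721405 ]), 'wrist_torque': array([-0.01501404,  0.01262117, -0.01440826]), 'gripper_force': 0.0, 'opening': 0.09135830873931634}
```

View pics/scene0.png

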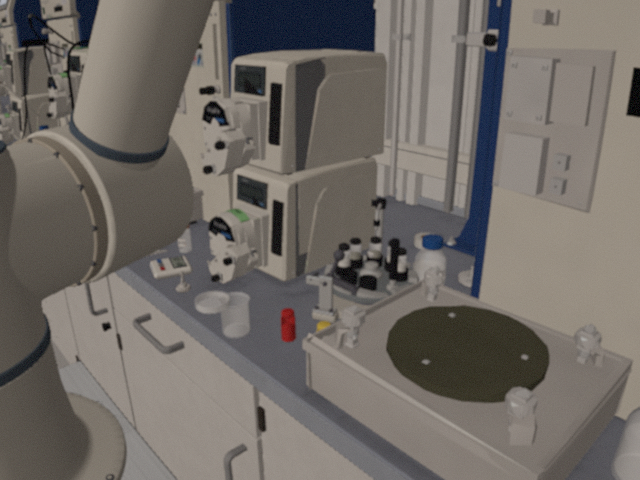

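View pics/top0.png

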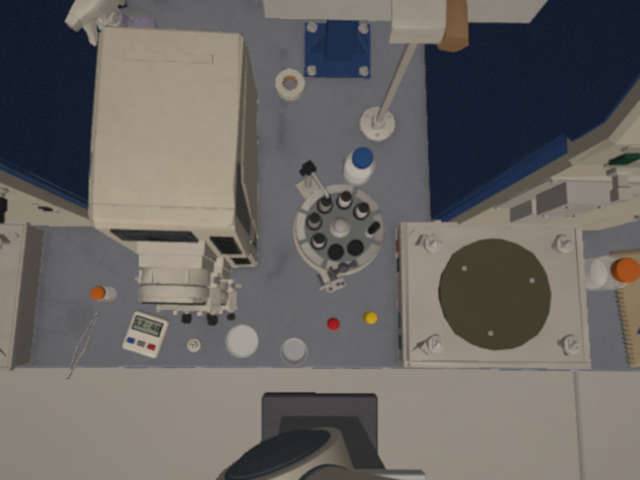

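The scene view shows the carousel at about (370,270), with the beaker at (235,315) and the dish at (212,302). In the top view:
- Carousel hub near (340,227).
- Handle near (374,228), to its right.
- Pawl and bracket near (335,280).
- Spout column near (308,170).
- Bottle at (360,165).

Possible mix-ups are the red vial (333,324), the yellow vial (371,318) and the empty black sockets (336,252) and (355,248). I'll check with a close crop.

```bash
python3 - <<'E'
from h import *
a=cv2.imread('pics/top0.png')[150:300,270:400];b=cv2.imread('pics/scene0.png')[190:330,290:430]
a=cv2.resize(a,(520,600),interpolation=cv2.INTER_CUBIC)
cv2.imwrite('pics/c1.png',a)
cv2.imwrite('pics/c2.png',cv2.resize(b,(600,600),interpolation=cv2.INTER_CUBIC))
d=np.load('top0.npy');X=cloud('top',d)
for (u,v) in [(339,227),(374,228),(333,283),(340,270),(345,268),(325,284),(345,200)]: print((u,v),X[v,u].round(4))
E
```

```text
(339, 227) [ 0.5754 -0.0018  0.0749]
(374, 228) [ 0.5656 -0.0542  0.1327]
(333, 283) [0.4784 0.0085 0.0802]
(340, 270) [ 4.979e-01 -3.000e-04  1.185e-01]
(345, 268) [ 0.501  -0.0082  0.1217]
(325, 284) [0.4792 0.0191 0.0193]
(345, 200) [ 0.6171 -0.0096  0.1036]
```

View pics/c1.png

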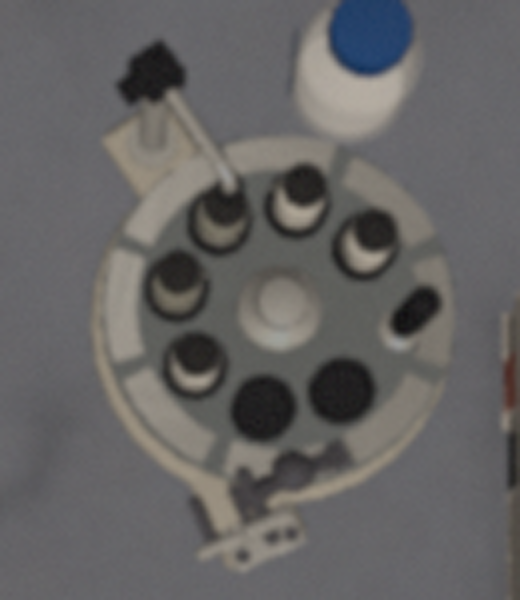

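View pics/c2.png

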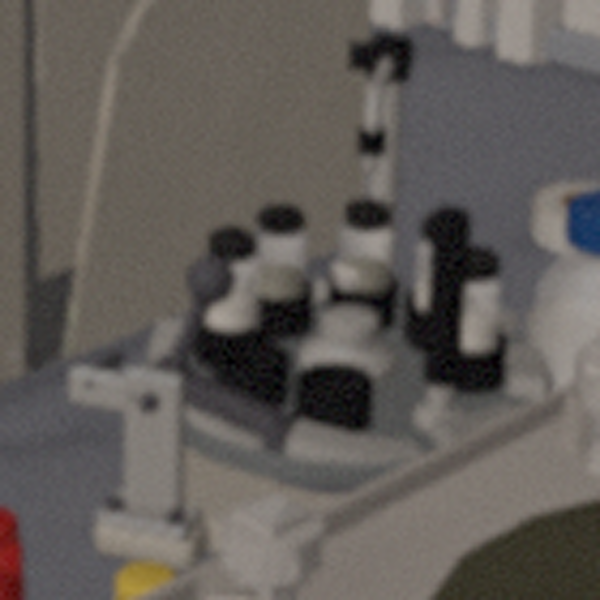

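The crops confirm the layout. The black handle leans outward in perspective, top at crop (422,303) and foot at (395,335). The pawl ball is at crop (293,470), the nose at (330,457), the pin at about (245,490), and two sockets are empty at (262,407) and (341,390).

```bash
cat > m.py <<'E'
from h import *
def meas(n=3,show=True):
    ims=[ctrl.camera('top') for _ in range(n)]
    im=np.median([i[0] for i in ims],0).astype(np.uint8);d=np.median([i[1] for i in ims],0)
    return im,cloud('top',d),d
E
python3 - <<'E'
from m import *
from scipy.optimize import least_squares
im,X,d=meas(3);np.save('X.npy',X)
c0=np.array([.572,-.004])
r=np.hypot(X[...,0]-c0[0],X[...,1]-c0[1]);z=X[...,2]
# plate/base outer edge: sky = points z>.02 within 95mm
knob=(r<.03)&(z>.068)
print('knob',X[knob].mean(0),np.median(X[knob],0),knob.sum())
hd=(r<.08)&(z>.125);print('handle',hd.sum(),np.median(X[hd],0),X[hd].min(0),X[hd].max(0))
v,u=np.where(hd);print('hd px',u.mean(),v.mean(),ray('top',[(u.mean(),v.mean())],[.136]))
for lo,hi in((.05,.056),(.057,.063)):
    m=(z>lo)&(z<hi)&(r<.095)&(r>.06);P=X[m][:,:2];h=cv2.convexHull(P.astype(np.float32))[:,0]
    f=least_squares(lambda p:np.hypot(*(h-p[:2]).T)-p[2],[*c0,.08],loss='soft_l1',f_scale=.002);print(lo,m.sum(),f.x,np.abs(f.fun).mean())
m=(X[...,0]<.525)&(X[...,0]>.45)&(np.abs(X[...,1])<.05)&(z>.075)&(z<.13)
v,u=np.where(m)
g=cv2.cvtColor(im,cv2.COLOR_BGR2GRAY)
for a,b in zip(u,v): print(a,b,(X[b,a]*1000).round().astype(int),g[b,a],end='; ')
E
```

```text
knob [ 0.5739383  -0.00376655  0.07435683] [ 0.57710144 -0.00341967  0.07504957] 156
handle 1065 [ 0.64496641 -0.0157757   0.59138465] [ 0.56454538 -0.06385664  0.12602247] [0.65176153 0.03932588 0.59998919]
hd px 400.5492957746479 60.18591549295775 [[ 0.85001788 -0.0995371   0.136     ]]
0.05 1110 [ 0.57913976 -0.00450364  0.07878456] 0.0004364656985598815
0.057 786 [ 0.57932092 -0.00452509  0.07674253] 0.0005242987426726378
341 263 [510  -2 114] 62; 342 263 [509  -4 117] 53; 343 263 [510  -5 116] 50; 344 263 [509  -7 118] 59; 345 263 [509  -8 119] 73; 340 264 [508  -1 116] 53; 341 264 [508  -2 120] 51; 342 264 [508  -3 121] 48; 343 264 [508  -5 119] 47; 344 264 [508  -7 120] 46; 345 264 [508  -9 117] 51; 346 264 [508 -10 117] 60; 339 265 [506   1 118] 56; 340 265 [506   0 118] 49; 341 265 [506  -2 119] 53; 342 265 [506  -3 121] 54; 343 265 [506  -5 121] 55; 344 265 [506  -7 121] 55; 345 265 [506  -8 121] 51; 346 265 [506 -10 120] 51; 347 265 [506 -12 117] 51; 338 266 [505   3 114] 75; 339 266 [504   1 118] 54; 340 266 [504   0 119] 56; 341 266 [504  -2 122] 59; 342 266 [504  -3 121
[... 5302 characters left out ...]
27 285 [475  18  75] 139; 328 285 [475  17  77] 141; 329 285 [475  15  77] 140; 331 285 [475  12  76] 133; 321 286 [473  29  76] 107; 322 286 [473  27  76] 114; 324 286 [473  24  76] 133; 326 286 [473  20  76] 144; 327 286 [473  19  77] 143; 328 286 [473  17  78] 140; 320 287 [472  30  75] 119; 321 287 [472  29  77] 129; 322 287 [472  27  77] 136; 323 287 [472  25  77] 137; 324 287 [472  24  77] 136; 325 287 [472  22  76] 134; 326 287 [472  20  78] 137; 327 287 [472  18  76] 137; 319 288 [470  32  76] 116; 321 288 [470  29  77] 138; 322 288 [470  27  77] 137; 323 288 [470  25  77] 129; 325 288 [470  22  76] 119; 320 289 [468  30  77] 128; 321 289 [468  29  77] 128; 322 289 [468  27  75] 122;
```

```bash
python3 - <<'E'
from h import *
X=np.load('X.npy');im=cv2.imread('pics/top0.png');z=X[...,2]
A=np.array([.579,-.0045])
def ang(p): d=np.array(p)[:2]-A;return np.hypot(*d).round(4),np.degrees(np.arctan2(d[1],d[0]))%360
m=(z>.122)&(z<.145)&(abs(X[...,0]-.566)<.03)&(abs(X[...,1]+.058)<.03)
v,u=np.where(m);c=ray('top',[(u.mean(),v.mean())],[.136])[0];print('handle',m.sum(),u.mean(),v.mean(),c,X[m].mean(0),ang(c))
m=(z>.107)&(z<.125)&(abs(X[...,0]-.5015)<.015)&(abs(X[...,1]+.0055)<.015)
v,u=np.where(m);c=ray('top',[(u.mean(),v.mean())],[.114])[0];print('ball',c,ang(c))
# teeth gaps brightness around radius 74 at z .054..; unwrap
g=cv2.cvtColor(im,cv2.COLOR_BGR2GRAY)
th=np.radians(np.arange(0,360,2));p=proj('top',np.c_[A[0]+.071*np.cos(th),A[1]+.071*np.sin(th),np.full(180,.056)])
s=cv2.remap(g,p[:,0].astype(np.float32).reshape(1,-1),p[:,1].astype(np.float32).reshape(1,-1),1)[0]
zz=[z[int(round(b)),int(round(a))] for a,b in p]
print([(int(np.degrees(t).round()),int(k),int(q*1000) if q==q else -1) for t,k,q in zip(th,s,zz)])
# scene: handle top check
for yaw in(-10,-13,-16):
    t=np.radians(182+yaw);pin=A+.084*np.array([np.cos(t),np.sin(t)]);w=np.radians(305+yaw);uu=np.array([np.cos(w),np.sin(w)])
    print(yaw,pin,uu,'ball',pin+.015*uu,'px ball scene',proj('scene',[[*(pin+.015*uu),.112]]),'top',proj('top',[[*(pin+.015*uu),.112],[*(pin+.046*uu),.052]]))
E
```

```text
handle 69 375.6666666666667 224.92753623188406 [ 0.57016218 -0.05645138  0.136     ] [ 0.57037278 -0.05664383  0.13463678] (np.float64(0.0527), np.float64(260.3454341477982))
ball [ 0.5017698  -0.00566105  0.114     ] (np.float64(0.0772), np.float64(180.86129793560437))
[(0, 135, 56), (2, 137, 55), (4, 136, 56), (6, 137, 56), (8, 137, 55), (10, 140, 56), (12, 139, 54), (14, 139, 54), (16, 138, 55), (18, 134, 54), (20, 122, 150), (22, 132, 151), (24, 135, 149), (26, 131, 60), (28, 140, 61), (30, 143, 60), (32, 143, 60), (34, 144, 58), (36, 146, 59), (38, 146, 56), (40, 145, 58), (42, 146, 58), (44, 144, 56), (46, 146, 57), (48, 146, 54), (50, 148, 56), (52, 149, 56), (54, 150, 55), (56, 151, 53), (58, 150, 53), (60, 151, 54), (62, 151, 53), (64, 136, 52), (66, 105, 53), (68, 97, 53), (70, 119, 59), (72, 143, 62), (74, 147, 60), (76, 148, 60), (78, 148, 59), (80, 146, 61), (82, 146, 59), (84, 146, 58), (86, 147, 57), (88, 147, 59), (90, 149, 57), (92, 148, 56), (94, 150, 55), (96, 152, 55), (98, 151, 53), (100, 150, 53), (102, 150, 54), (104, 150, 54), (106, 149, 50), (108, 137, 54), (
[... 1857 characters left out ...]
344, 130, 58), (346, 131, 60), (348, 131, 60), (350, 133, 60), (352, 133, 59), (354, 133, 58), (356, 134, 58), (358, 133, 57)]
-10 [0.49581748 0.00719054] [ 0.42261826 -0.90630779] ball [ 0.50215676 -0.00640408] px ball scene [[339.86803725 256.65267198]] top [[343.40337622 267.73128977]
 [356.47625387 262.98309553]]
-13 [0.49654332 0.01152796] [ 0.37460659 -0.92718385] ball [ 0.50216242 -0.0023798 ] px ball scene [[338.01891919 255.85572131]] top [[340.95626391 267.70069972]
 [354.5622683  263.80202905]]
-16 [0.49749516 0.01582144] [ 0.32556815 -0.94551858] ball [0.50237868 0.00163866] px ball scene [[336.28460457 255.02764514]] top [[338.51256804 267.54205144]
 [352.60575571 264.5195451 ]]
```

carry_out([
  {"tx": 2,"ty": 4.36},
  {"tx": 4,"ty": 8.7},
  {"tx": 6,"ty": 13.1},
  {"tx": 8,"ty": 17.4},
  {"tx": 10,"ty": 21.8},
  {"tx": 12,"ty": 26.1},
  {"tx": 14,"ty": 30.5},
  {"tx": 16,"ty": 34.9},
  {"tx": 18,"ty": 39.2},
  {"tx": 20.1,"ty": 43.6},
  {"tx": 22.1,"ty": 47.9},
  {"tx": 24.1,"ty": 52.3},
], hand=1)

```text
$.moves[0]: bad value
```

carry_out([
  {"tx": 2,"ty": 4.3,"tz": 0,"roll": 0},
  {"tx": 4,"ty": 8.7,"tz": 0,"roll": 0},
  {"tx": 6,"ty": 13.1,"tz": 0,"roll": 0},
  {"tx": 8,"ty": 17.4,"tz": 0,"roll": 0},
  {"tx": 10,"ty": 21.8,"tz": 0,"roll": 0},
  {"tx": 12,"ty": 26.1,"tz": 0,"roll": 0},
  {"tx": 14,"ty": 30.5,"tz": 0,"roll": 0},
  {"tx": 16,"ty": 34.9,"tz": 0,"roll": 0},
  {"tx": 18,"ty": 39.2,"tz": 0,"roll": 0},
  {"tx": 20.1,"ty": 43.6,"tz": 0,"roll": 0},
  {"tx": 22.1,"ty": 47.9,"tz": 0,"roll": 0},
  {"tx": 24.1,"ty": 52.3,"tz": 0,"roll": 0},
], hand=1)

```text
time_s: 1.45
tool_pos: [0.5133, -0.0379, 0.214]
tool_rot: [[0.901, 0.435, 0.0], [0.435, -0.901, -0.0], [0.0, 0.0, -1.0]]
force: [1.5, -1.1, -1.1]
opening: 0.0002
gripper_force: 0.0
```

carry_out([
  {"tx": 0,"ty": 0,"tz": -4,"roll": 0},
  {"tx": 0,"ty": 0,"tz": -7,"roll": 0},
  {"tx": 0,"ty": 0,"tz": -9.5,"roll": 0},
  {"tx": 0,"ty": 0,"tz": -11,"roll": 0},
  {"tx": 0,"ty": 0,"tz": -11.8,"roll": 0},
  {"tx": 0,"ty": 0,"tz": -11.8,"roll": 0},
  {"tx": 0,"ty": 0,"tz": -11.8,"roll": 0},
])

```text
time_s: 2.15
tool_pos: [0.5131, -0.04, 0.0965]
tool_rot: [[0.901, 0.435, 0.001], [0.435, -0.901, -0.0], [0.001, 0.0, -1.0]]
force: [-0.8, -0.1, 0.0]
opening: 0.0006
gripper_force: 0.0
```

```bash
python3 - <<'E'
from h import *
b,_=ctrl.camera('scene')
cv2.imwrite('pics/c3.png',cv2.resize(b[190:330,270:450],(800,600),interpolation=cv2.INTER_CUBIC))
s=ctrl.observe();print(s['tool_pos'],s['force'])
E
```

```text
[ 0.513285   -0.03999237  0.09672527] [0.39324666 0.28912476 0.14431099]
```

View pics/c3.png

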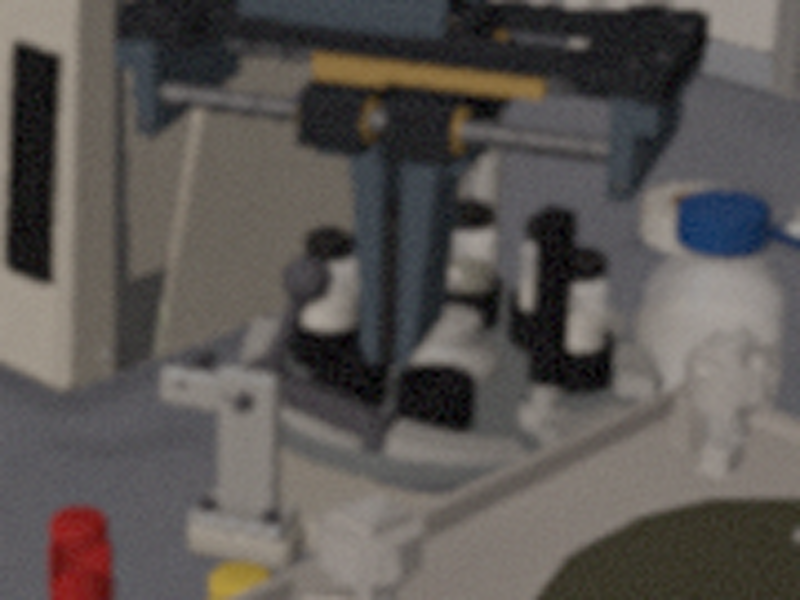

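The crop shows the closed fingertips at (375,310), just right of the ball at (305,275) and clear of the vials, with an empty socket under them. Next I push the ball over the pin.

carry_out([
  {"tx": -0.4,"ty": 0.9,"tz": 0,"roll": 0},
  {"tx": -0.8,"ty": 1.7,"tz": 0,"roll": 0},
  {"tx": -1.1,"ty": 2.4,"tz": 0,"roll": 0},
  {"tx": -1.4,"ty": 3.1,"tz": 0,"roll": 0},
  {"tx": -1.8,"ty": 3.8,"tz": 0,"roll": 0},
  {"tx": -2.1,"ty": 4.5,"tz": 0,"roll": 0},
  {"tx": -2.4,"ty": 5.1,"tz": 0,"roll": 0},
  {"tx": -2.5,"ty": 5.4,"tz": 0,"roll": 0},
  {"tx": -2.5,"ty": 5.4,"tz": 0,"roll": 0},
  {"tx": -2.5,"ty": 5.4,"tz": 0,"roll": 0},
])

```text
time_s: 3.2
tool_pos: [0.4879, 0.0141, 0.0959]
tool_rot: [[0.9, 0.435, 0.0], [0.435, -0.9, -0.0], [0.0, 0.0, -1.0]]
force: [-0.2, 0.1, 0.4]
opening: 0.0005
gripper_force: 0.0
```

```bash
python3 - <<'E'
from h import *
b,_=ctrl.camera('scene')
cv2.imwrite('pics/c4.png',cv2.resize(b[190:330,270:450],(800,600),interpolation=cv2.INTER_CUBIC))
s=ctrl.observe();print(s['tool_pos'],s['force'])
E
```

```text
[0.48791864 0.01399822 0.09592912] [-0.14716854 -0.20699918  0.01587678]
```

View pics/c4.png

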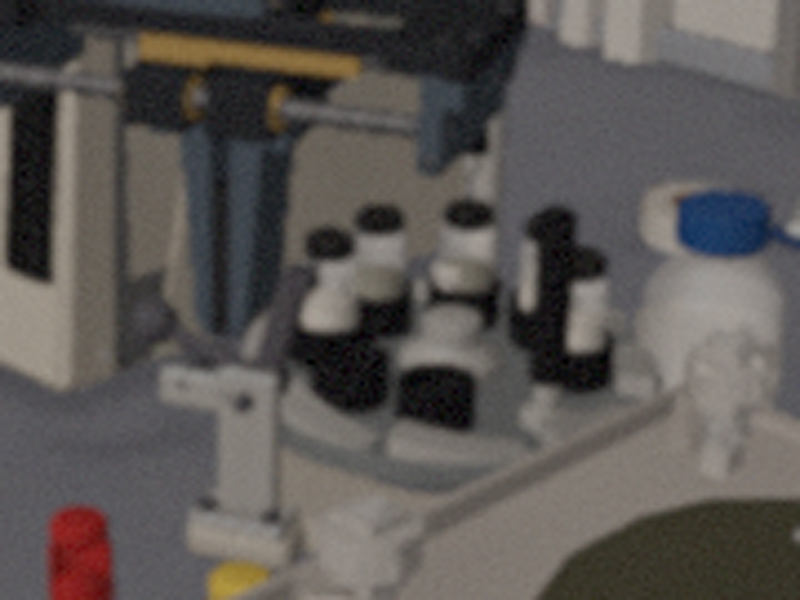

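The pawl is thrown back: its arm stands up at (290,310) and the ball is down at (150,310). Next I lift and go to the far side of the handle.

carry_out([
  {"tx": 0,"ty": 0,"tz": 4,"roll": 0},
  {"tx": 0,"ty": 0,"tz": 7,"roll": 0},
  {"tx": 1.6,"ty": -1.1,"tz": 7,"roll": 7.5},
  {"tx": 3.2,"ty": -2.2,"tz": 7,"roll": 15},
  {"tx": 4.8,"ty": -3.3,"tz": 7,"roll": 23},
  {"tx": 6.4,"ty": -4.4,"tz": 7,"roll": 31},
  {"tx": 8,"ty": -5.5,"tz": 7,"roll": 39},
  {"tx": 9.6,"ty": -6.6,"tz": 7,"roll": 47},
  {"tx": 11.1,"ty": -7.7,"tz": 7,"roll": 54.5},
  {"tx": 11.1,"ty": -7.7,"tz": 7,"roll": 54.5},
  {"tx": 11.1,"ty": -7.7,"tz": 4,"roll": 54.5},
  {"tx": 11.1,"ty": -7.7,"tz": 1.6,"roll": 54.5},
])

```text
time_s: 4.45
tool_pos: [0.5983, -0.0628, 0.1112]
tool_rot: [[0.173, 0.985, 0.0], [0.985, -0.173, -0.0], [0.0, 0.0, -1.0]]
force: [0.6, 1.0, -0.1]
opening: 0.0
gripper_force: 0.0
```

```bash
python3 - <<'E'
from h import *
b,_=ctrl.camera('scene')
cv2.imwrite('pics/c5.png',cv2.resize(b[190:330,270:450],(800,600),interpolation=cv2.INTER_CUBIC))
s=ctrl.observe();p0=s['tool_pos'];print(p0,s['force'],s['tool_rot'][:,1])
p0=np.array([.599,-.0628])
A=np.array([.579,-.0045])
for th,d in[(260.3,30),(260.3,20),(254,18),(248,18),(242,18),(236,18),(231,18),(226,18),(226,30),(213.5,18)]:
    t=np.radians(th);q=A+.054*np.array([np.cos(t),np.sin(t)])+d/1000*np.array([-np.sin(t),np.cos(t)]);print(th,d,((q-p0)*100).round(2),'roll',round(th-260.3,1))
E
```

```text
[ 0.59616308 -0.0623394   0.10739857] [-2.50807663  0.20043525 -5.56942254] [ 0.98502814 -0.17231705 -0.00513865]
260.3 30 [0.05 0.  ] roll 0.0
260.3 20 [-0.94  0.17] roll 0.0
254 18 [-1.76  0.14] roll -6.3
248 18 [-2.35  0.15] roll -12.3
242 18 [-2.95  0.22] roll -18.3
236 18 [-3.53  0.35] roll -24.3
231 18 [-4.   0.5] roll -29.3
226 18 [-4.46  0.7 ] roll -34.3
226 30 [-3.59 -0.14] roll -34.3
213.5 18 [-5.51  1.35] roll -46.8
```

View pics/c5.png

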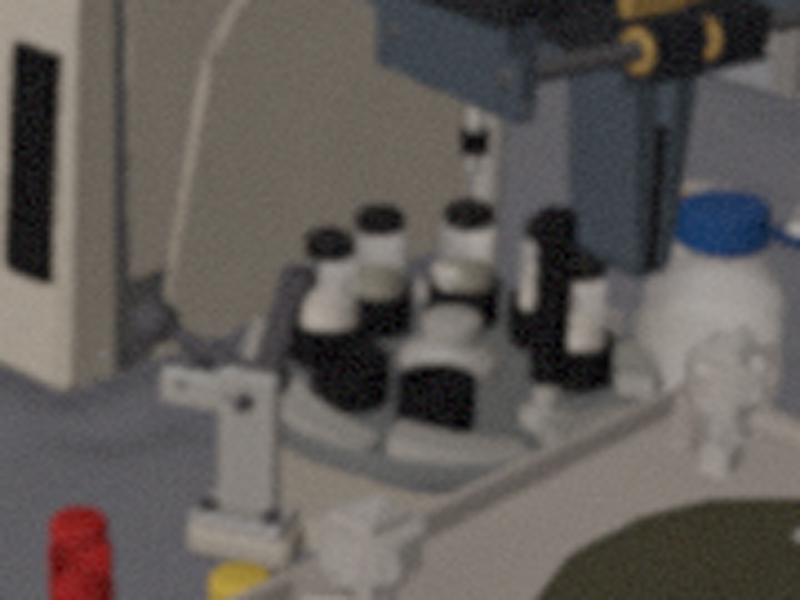

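The fingertips (630,260) are beyond the handle (550,215). I let them settle and then push.

carry_out([
  {"tx": 0,"ty": 0,"tz": 0.2,"roll": 0},
  {"tx": 0,"ty": 0,"tz": 0.2,"roll": 0},
])

```text
time_s: 4.7
tool_pos: [0.5992, -0.0629, 0.1153]
tool_rot: [[0.17, 0.985, 0.001], [0.985, -0.17, -0.0], [-0.0, 0.001, -1.0]]
force: [1.3, -0.3, 1.2]
opening: 0.0007
gripper_force: 0.0
```

carry_out([
  {"tx": -0.6,"ty": 0.1,"tz": 0,"roll": 0},
  {"tx": -1.1,"ty": 0.2,"tz": 0,"roll": -1},
  {"tx": -1.8,"ty": 0.1,"tz": 0,"roll": -6},
  {"tx": -2.4,"ty": 0.2,"tz": 0,"roll": -12},
  {"tx": -3.0,"ty": 0.2,"tz": 0,"roll": -18},
  {"tx": -3.5,"ty": 0.3,"tz": 0,"roll": -24},
  {"tx": -4.0,"ty": 0.5,"tz": 0,"roll": -29},
  {"tx": -4.3,"ty": 0.6,"tz": 0,"roll": -32},
  {"tx": -4.3,"ty": 0.6,"tz": 0,"roll": -32},
  {"tx": -3.5,"ty": -0.2,"tz": 0,"roll": -32},
  {"tx": -3.5,"ty": -0.2,"tz": 3,"roll": -32},
  {"tx": -3.5,"ty": -0.2,"tz": 5,"roll": -32},
])

```text
time_s: 5.9
tool_pos: [0.5646, -0.0656, 0.1651]
tool_rot: [[0.665, 0.747, 0.001], [0.747, -0.665, -0.0], [0.0, 0.0, -1.0]]
force: [0.6, -0.0, 0.6]
opening: 0.0003
gripper_force: 0.0
```

```bash
python3 - <<'E'
from h import *
b,ds=ctrl.camera('scene');a,d=ctrl.camera('top')
im=np.hstack([cv2.resize(b[200:320,280:430],(500,400),interpolation=cv2.INTER_CUBIC),cv2.resize(a[190:300,290:390],(300,330),interpolation=cv2.INTER_CUBIC)[:400].copy() if 0 else cv2.copyMakeBorder(cv2.resize(a[190:300,290:390],(300,330)),0,70,0,0,0)])
cv2.imwrite('pics/c6.png',im)
s=ctrl.observe();print(s['time_s'],s['tool_pos'],s['force'])
E
```

```text
6.0 [ 0.5658531  -0.0657414   0.16658927] [ 0.98590406  0.10788836 -0.45839762]
```

View pics/c6.png

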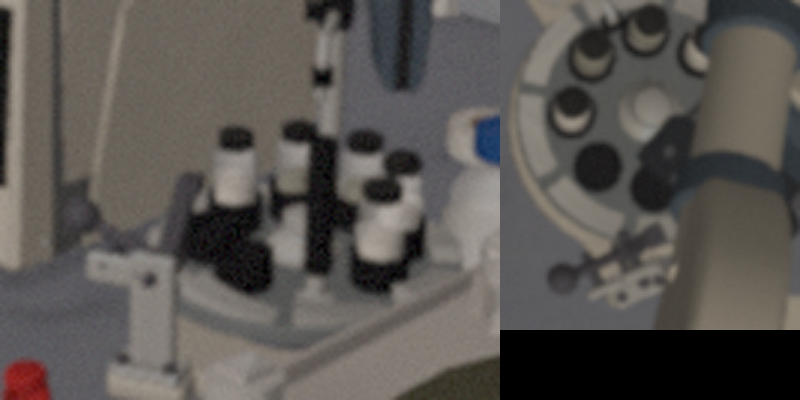

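The handle has come round, now at (320,190) in the scene crop. The pawl still stands back, with its ball at (563,277) in the top crop. I measure the angle from the tooth gaps.

```bash
cat > ga.py <<'E'
from h import *
def gaps(im):
    A=np.array([.579,-.0045]);g=cv2.cvtColor(im,cv2.COLOR_BGR2GRAY)
    th=np.radians(np.arange(40,172,1));o=0
    for r in(.069,.071,.073):
        p=proj('top',np.c_[A[0]+r*np.cos(th),A[1]+r*np.sin(th),np.full(len(th),.054)]).astype(np.float32)
        o=o+cv2.remap(g,p[:,0].reshape(1,-1).copy(),p[:,1].reshape(1,-1).copy(),1)[0].astype(float)/3
    w=np.clip(115-o,0,None)  # dark gaps
    d=np.degrees(th);return [(round(float(np.sum(d[k]*w[k])/np.sum(w[k])),1),len(k)) for k in np.split(np.where(w>0)[0],np.where(np.diff(np.where(w>0)[0])>1)[0]+1) if len(k)]
E
python3 - <<'E'
from ga import *
print(gaps(cv2.imread('pics/top0.png')))
a,d=ctrl.camera('top');print(gaps(a))
E
```

```text
[(67.3, 4), (112.0, 5), (157.1, 7), (167.8, 3)]
[(79.8, 6), (124.8, 7), (168.6, 7)]
```

carry_out([
  {"tx": -1.6,"ty": 1.7,"tz": 0,"roll": -5},
  {"tx": -3.2,"ty": 3.4,"tz": 0,"roll": -10},
  {"tx": -4.8,"ty": 5.1,"tz": 0,"roll": -15},
  {"tx": -6.4,"ty": 6.8,"tz": 0,"roll": -20},
  {"tx": -8,"ty": 8.5,"tz": 0,"roll": -23},
  {"tx": -8,"ty": 8.5,"tz": 0,"roll": -23},
  {"tx": -8,"ty": 8.5,"tz": -2.5,"roll": -23},
  {"tx": -8,"ty": 8.5,"tz": -5,"roll": -23},
  {"tx": -8,"ty": 8.5,"tz": -6.2,"roll": -23},
  {"tx": -8,"ty": 8.5,"tz": -6.6,"roll": -23},
  {"tx": -8,"ty": 8.5,"tz": -6.6,"roll": -23},
])

```text
time_s: 7.15
tool_pos: [0.4839, 0.0198, 0.0973]
tool_rot: [[0.904, 0.427, -0.001], [0.427, -0.904, 0.0], [-0.001, -0.001, -1.0]]
force: [-0.9, -0.7, 0.1]
opening: 0.0007
gripper_force: 0.0
```

carry_out([
  {"tx": 0.3,"ty": -0.7,"tz": 0,"roll": 0},
  {"tx": 0.6,"ty": -1.4,"tz": 0,"roll": 0},
  {"tx": 0.9,"ty": -2,"tz": 0,"roll": 0},
  {"tx": 1.2,"ty": -2.7,"tz": 0,"roll": 0},
  {"tx": 1.5,"ty": -3.3,"tz": 0,"roll": 0},
  {"tx": 1.8,"ty": -3.9,"tz": 0,"roll": 0},
  {"tx": 2.1,"ty": -4.5,"tz": 0,"roll": 0},
  {"tx": 2.1,"ty": -4.5,"tz": 0,"roll": 0},
  {"tx": 2.1,"ty": -4.5,"tz": 3,"roll": 0},
  {"tx": 2.1,"ty": -4.5,"tz": 6.6,"roll": 0},
  {"tx": 2.1,"ty": -4.5,"tz": 6.6,"roll": 0},
])

```text
time_s: 8.25
tool_pos: [0.5067, -0.025, 0.1676]
tool_rot: [[0.904, 0.427, 0.006], [0.427, -0.904, -0.001], [0.005, 0.003, -1.0]]
force: [0.5, 0.3, -1.4]
opening: 0.0006
gripper_force: 0.0
```

```bash
python3 - <<'E'
from ga import *
b,ds=ctrl.camera('scene');a,d=ctrl.camera('top');print(gaps(a))
cv2.imwrite('pics/c7.png',cv2.resize(b[200:320,280:430],(750,600),interpolation=cv2.INTER_CUBIC))
s=ctrl.observe();print(s['time_s'],s['tool_pos'],s['tool_rot'][:,1],s['force'])
E
```

```text
[(79.8, 5), (149.9, 50)]
8.35 [ 0.50500559 -0.02473253  0.1645118 ] [ 4.27030796e-01 -9.04236680e-01  8.51801139e-04] [ 1.10491803  1.06931191 -0.15096858]
```

View pics/c7.png

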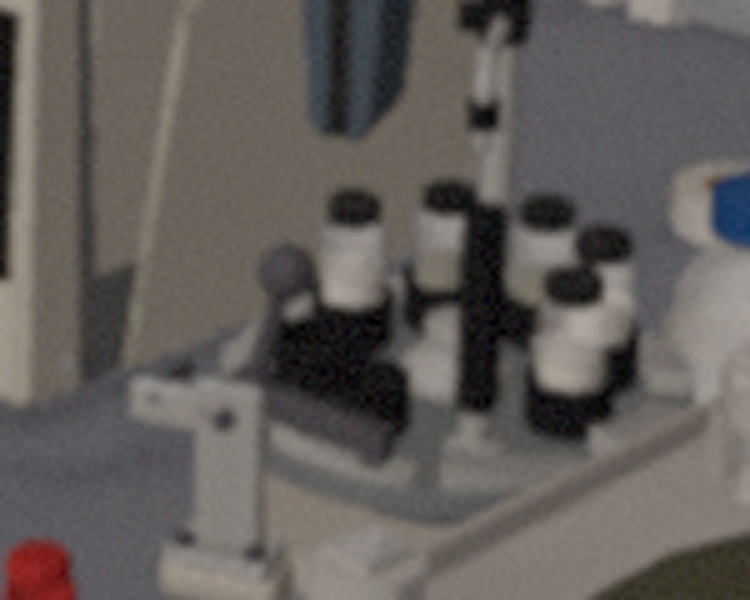

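The pawl is down on the ramp: nose (380,440), ball (285,268). Now I go back behind the handle.

carry_out([
  {"tx": 1.5,"ty": -1,"tz": 0,"roll": 6},
  {"tx": 3,"ty": -2,"tz": 0,"roll": 12},
  {"tx": 4.5,"ty": -3,"tz": 0,"roll": 18},
  {"tx": 6,"ty": -4,"tz": 0,"roll": 23},
  {"tx": 6,"ty": -4,"tz": 0,"roll": 23},
  {"tx": 6,"ty": -4,"tz": -2,"roll": 23},
  {"tx": 6,"ty": -4,"tz": -4,"roll": 23},
  {"tx": 6,"ty": -4,"tz": -4.8,"roll": 23},
  {"tx": 6,"ty": -4,"tz": -5,"roll": 23},
  {"tx": 6,"ty": -4,"tz": -5,"roll": 23},
])

```text
time_s: 9.35
tool_pos: [0.5645, -0.0647, 0.1139]
tool_rot: [[0.666, 0.746, -0.0], [0.746, -0.666, 0.0], [-0.0, -0.0, -1.0]]
force: [1.1, -0.3, 0.4]
opening: 0.0004
gripper_force: 0.0
```

```bash
python3 - <<'E'
from h import *
s=ctrl.observe();print(s['tool_pos'])
p0=np.array([.565,-.0652]);A=np.array([.579,-.0045])
for th,d in[(228,19),(223,18),(219,18),(216,18),(214.8,18),(214.8,15),(214.8,11),(214.8,30)]:
    t=np.radians(th);q=A+.054*np.array([np.cos(t),np.sin(t)])+d/1000*np.array([-np.sin(t),np.cos(t)]);print(th,d,((q-p0)*100).round(2),'roll',round(th-228,1))
E
```

```text
[ 0.56451868 -0.0646508   0.1139464 ]
228 19 [-0.8   0.79] roll 0
223 18 [-1.32  1.07] roll -5
219 18 [-1.66  1.27] roll -9
216 18 [-1.91  1.44] roll -12
214.8 18 [-2.01  1.51] roll -13.2
214.8 15 [-2.18  1.76] roll -13.2
214.8 11 [-2.41  2.08] roll -13.2
214.8 30 [-1.32  0.52] roll -13.2
```

carry_out([
  {"tx": -0.4,"ty": 0.4,"tz": 0,"roll": 0},
  {"tx": -0.8,"ty": 0.8,"tz": 0,"roll": 0},
  {"tx": -1.1,"ty": 0.9,"tz": 0,"roll": -3},
  {"tx": -1.3,"ty": 1.1,"tz": 0,"roll": -5},
  {"tx": -1.5,"ty": 1.2,"tz": 0,"roll": -7},
  {"tx": -1.7,"ty": 1.3,"tz": 0,"roll": -9},
  {"tx": -1.8,"ty": 1.4,"tz": 0,"roll": -11},
  {"tx": -1.9,"ty": 1.4,"tz": 0,"roll": -12},
  {"tx": -1.9,"ty": 1.4,"tz": 0,"roll": -12},
])

```text
time_s: 10.25
tool_pos: [0.5459, -0.0507, 0.1144]
tool_rot: [[0.806, 0.592, 0.001], [0.592, -0.806, -0.0], [0.001, 0.001, -1.0]]
force: [0.5, -1.0, 1.1]
opening: 0.0002
gripper_force: 0.6
```

```bash
python3 - <<'E'
from ga import *
a,d=ctrl.camera('top');print(gaps(a));s=ctrl.observe();print(s['tool_pos'],s['force'])
E
```

```text
[(69.2, 5), (113.9, 6), (166.1, 16)]
[ 0.54579791 -0.05070026  0.11426735] [ 1.19949988 -1.19088961  0.96494193]
```

carry_out([
  {"tx": -0.1,"ty": 0.1,"tz": 0,"roll": -1},
  {"tx": -0.1,"ty": 0.2,"tz": 0,"roll": -1},
  {"tx": -0.2,"ty": 0.2,"tz": 0,"roll": -1},
  {"tx": -0.2,"ty": 0.2,"tz": 0,"roll": -1},
])

```text
time_s: 10.7
tool_pos: [0.5437, -0.0487, 0.1139]
tool_rot: [[0.816, 0.578, 0.0], [0.578, -0.816, 0.0], [0.0, -0.0, -1.0]]
force: [2.1, -1.2, 0.6]
opening: 0.0005
gripper_force: 0.6
```

```bash
python3 - <<'E'
from ga import *
a,d=ctrl.camera('top');print(gaps(a));s=ctrl.observe();print(s['tool_pos'],s['force'])
E
```

```text
[(66.1, 5), (110.8, 6), (164.7, 19)]
[ 0.54366845 -0.04872058  0.11384743] [ 0.39772163 -0.85664824  1.00775977]
```

carry_out([
  {"tx": -0.1,"ty": 0.1,"tz": 0,"roll": 0},
  {"tx": -0.1,"ty": 0.1,"tz": 0,"roll": 0},
  {"tx": -0.1,"ty": 0.1,"tz": 0,"roll": 0},
])

```text
time_s: 11.05
tool_pos: [0.5433, -0.0482, 0.114]
tool_rot: [[0.816, 0.578, 0.001], [0.578, -0.816, -0.001], [0.001, 0.001, -1.0]]
force: [5.0, -4.4, -1.0]
opening: 0.0007
gripper_force: 2.9
```

```bash
python3 - <<'E'
from ga import *
s=ctrl.observe();a,d=ctrl.camera('top');print(gaps(a));print(s['tool_pos'],s['force'])
E
```

```text
[(65.9, 5), (110.5, 6), (164.3, 19)]
[ 0.54334502 -0.04818912  0.11402385] [ 5.01309236 -4.41531365 -1.04790249]
```

carry_out([
  {"tx": -0.1,"ty": 0.1,"tz": 0,"roll": 0},
  {"tx": -0.1,"ty": 0.1,"tz": 0,"roll": 0},
  {"tx": -0.1,"ty": 0.1,"tz": 0,"roll": 0},
])

```text
time_s: 11.4
tool_pos: [0.5432, -0.048, 0.1141]
tool_rot: [[0.816, 0.578, 0.003], [0.578, -0.816, -0.002], [0.001, 0.003, -1.0]]
force: [8.2, -10.3, -5.4]
opening: 0.0005
gripper_force: 6.4
```

Force has risen to 13 N with no further movement, so the tooth is hard against the pawl. I back off and lift.

carry_out([
  {"tx": 0.4,"ty": -0.6,"tz": 0,"roll": 0},
  {"tx": 1,"ty": -1.4,"tz": 0,"roll": 0},
  {"tx": 1,"ty": -1.4,"tz": 3,"roll": 0},
  {"tx": 1,"ty": -1.4,"tz": 7,"roll": 0},
  {"tx": 1,"ty": -5,"tz": 10,"roll": 0},
  {"tx": 1,"ty": -9,"tz": 10,"roll": 0},
  {"tx": 1,"ty": -13,"tz": 10,"roll": 0},
  {"tx": 1,"ty": -17,"tz": 10,"roll": 0},
  {"tx": 1,"ty": -17,"tz": 10,"roll": 0},
  {"tx": 1,"ty": -17,"tz": 10,"roll": 0},
])

```text
time_s: 12.4
tool_pos: [0.5514, -0.2178, 0.2136]
tool_rot: [[0.817, 0.576, -0.001], [0.576, -0.817, 0.001], [-0.0, -0.001, -1.0]]
force: [0.1, 1.1, 0.1]
opening: 0.0005
gripper_force: 0.0
```

```bash
python3 - <<'E'
from ga import *
b,ds=ctrl.camera('scene');a,d=ctrl.camera('top');print(gaps(a))
X=cloud('top',d);z=X[...,2]
m=(z>.105)&(z<.125)&(X[...,0]<.52)&(X[...,0]>.47)&(abs(X[...,1])<.03)
v,u=np.where(m);print('ball',m.sum(),ray('top',[(u.mean(),v.mean())],[.114])) if m.any() else 0
im=np.hstack([cv2.resize(b[200:320,280:430],(500,400),interpolation=cv2.INTER_CUBIC),cv2.copyMakeBorder(cv2.resize(a[190:300,290:390],(300,330)),0,70,0,0,0)])
cv2.imwrite('pics/c8.png',im)
E
```

```text
[(66.1, 5), (110.6, 5), (155.8, 6), (167.8, 2)]
ball 95 [[ 0.5018374  -0.00572912  0.114     ]]
```

View pics/c8.png

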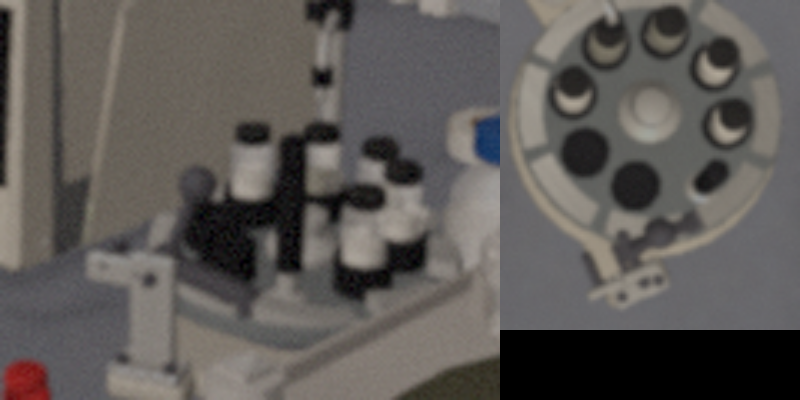

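The carousel stands one notch back, with the handle at (290,200) in the scene crop and (712,178) in the top crop. The ball is back at its original position to within 0.1 mm, so the pawl is down, and all five vials are upright. I hand the job in.

```bash
python3 -c "
from cell import ctrl
print(ctrl.finish_job())"
```

```text
the job is handed in; nothing more can be done
None
```

The carousel is locked one notch back with the pawl down on the teeth. All five vials stand upright, and I never moved near the dish, beaker or bottle. The job was handed in at about 12.5 s, but no verdict was returned.

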